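# Post the printing block through the returns box flap

## Robot

A 6-joint arm with a two-finger parallel gripper is mounted at the origin on the work surface. World frame = base frame: x ahead of the robot, y to its left, z up, the work surface at z = 0. Lengths are in m, angles in rad, forces in N, time in s.
With the tool pointing down it reaches from about 0.35 to 0.975 m from the base axis. Payload 4.9 kg.
Tool frame: the origin (TCP) lies at the very end of the fingers, on their centre line; the grasp point (between the pads) lies 19 mm behind it; z points along the fingers, x is the direction in which the jaws open and shut, and the axes are right-handed (so a half turn about z gives the same grasp; the last joint's range is limited). The gripper opens to 85 mm and grips with 20 to 120 N. Pads are 22 mm wide; open, the fingers measure 114 mm over their backs; the gripper's body (76 mm by 85 mm) begins 54 mm behind the grasp point. The pads swing forward as they close: fully open they stand 13 mm farther back than shut.
Start: joints at [1.014, 0.053, 1.613, -0, 1.476, -0.119], TCP at [0.265, 0.566, 0.231] pointing down, gripper open.
Joint ranges: [-3.01, 3.01], [-1.01, 2.22], [0.06, 2.58], [-1.02, 4.17], [0.09, 2.62], [-3.14, 3.14]. Speed limits (rad/s): [2.57, 2.57, 3.14, 3.14, 3.14, 3.14].

## Interface

Orientations are given as a unit quaternion [w, x, y, z].
In Python, from plant import manip, imaging gives the robot as it stands.
- The arm moves only by the shell command python3 -m pendant 'ROWS'. ROWS is JSON, a list that holds one entry, the list of rows, each a list of 7 numbers: the turn, a rotation vector about the world's x, y, z in units of pi rad (1.0 is pi rad), then the shift along the world's x, y, z in units of 250 mm (1.0 is 250 mm), then the opening, from 0 (shut) to 1 (fully open). In form: [[[ax, ay, az, tx, ty, tz, claw], ...]]. A call has 1 to 20 rows; each row shifts and turns the commanded pose from where the row before left it; what a row does not reach is not made up. A row lasts 1/8 s, in which the tool goes at most 62.5 mm and 10.7 degrees, less where a joint would pass 70% of its speed; a pose out of reach is approached as far as the arm can. A call with a number of a shift or a turn outside -1 to 1 is refused whole. A call with a gripper value outside its range is refused whole. The fingers move at their own pace and stop on an object; the grip force is fixed at half the most. Time passes only in rows, so rows that do not move let the fingers close. It gives the time, the measured TCP pose, the force and the opening at its end, in the units of the state.
- manip.state(): the state, without advancing time (a new reading comes with each control period).
- imaging.grab_frame(name): name is "scene" or "top" or "wrist"; returns a dict with "frame" (384x512x3 uint8, blue, green, red), "mtx" (3x3 intrinsics, pixels), "world_to_cam" (4x4, takes a point from world to camera coordinates). Camera axes: x right, y down, z forward; pixel columns grow to the right and rows downward; lengths in m; the calibration is good to about 2 mm. A picture is of the moment at which its call begins. There is no depth.
- manip.job_done(): hands the job in, once; it reports no verdict.
The state is a dict: "time": time; "joint_pos": joint angles; "joint_vel": joint speeds; "joint_efforts": joint torques, N m; "tool_pos": TCP position; "tool_rot": TCP orientation; "contact_force": force on the tool from outside, world axes, zero at the start; "ft_torque": the same for the moment, N m; "gripper_width": opening from 0.0 (shut) to 1.0 (fully open).
Only numpy, scipy, OpenCV 4.12 (cv2) and the standard library are available. Lean on these libraries where they do the work, as an engineer would, in place of code of your own. Each camera call takes 0.05 s, during which the arm holds its last target. There are 200 camera calls.

## Task

On the loading shelf of the returns box lie a rectangular and a round wooden printing block. With the fingertips only, push the rectangular block across the shelf and in through the hanging flap until it drops into the bin behind, then draw the fingers back out so that the flap swings fully shut. Do not pick the block up, and leave the round block and everything else on the table where it is.

Things in the scene. Friction and masses are not known exactly. Their poses are not given: they have to be found in the camera images.
- returns_box: fixed plywood returns box; origin on the table (z = 0) under the doorway's front; own x points inward through the doorway, z up. Flat loading shelf without rims, top 85 mm above the table, x -170 to 0 mm, 300 mm wide. Behind the doorway a closed bin under a clear cover 5 mm thick (x 0 to 192, y -102 to +102 mm, top 140 mm above the table)
- flap (a joint): thin aluminium flap, 122 mm wide, 46 mm high, 30 g, hanging from a free hinge along the top edge of the doorway (4 mm inside its front, 134 mm above the table); rad, 0 = hanging shut, grows to 1.45 as the lower edge swings inward; it does not swing outward; falls shut by its own weight when nothing holds it; opens with well under 1 N at its lower edge
- doorway (a point): middle of the threshold under the flap, at shelf height, 4 mm inside the box origin; axes as the box. The doorway is centred here: 128 mm wide between 12 mm posts, 50 mm high. Fingers leaning forward (tips inward) by 20 to 40 degrees pass under its top edge, with the hand above the clear cover
- sill_end (a point): middle of the inner end of the level sill, 34 mm inside the box origin, at shelf height; beyond it a sheer drop to the bin floor. A block tips in once its middle is past this edge, so its rear has to be pushed about 5 to 10 mm inside the doorway, with the fingertips under the flap
- bin_floor (a point): centre of the bin's cork floor, 8 mm above the table, 107 mm inside the box origin; the floor measures 146 mm (x) by 180 mm (y)
- block_center (a point): centre of the rectangular wooden printing block, loose, 60 mm (own x) by 50 mm (own y) by 20 mm high, about 70 g; starts flat on the loading shelf on the left or right of the doorway's middle line
- round_block_center (a point): centre of the round wooden block, 52 mm diameter, 20 mm high, loose, on the other side of the loading shelf; leave alone
- mug_a_rim (a point): centre of the rim of a white mug, 80 mm diameter, 95 mm high, handle to one side, left of the box; leave alone
- mug_b_rim (a point): centre of the rim of a second white mug of the same size, right of the box; leave alone
- glue_mid (a point): middle of a white jar, 52 mm diameter, 130 mm high, standing left of the box's bin; leave alone
- marker_mid (a point): middle of a marker pen lying on the table, 140 mm long; leave alone
- eraser_mid (a point): middle of a rubber eraser lying on the table, 55 x 25 x 14 mm; leave alone
- brush_grip (a point): handle of a brush lying on the table; leave alone
Mind the look-alikes: they are no part of the job. Leave any red or turquoise look-alike of the part that bears block_center alone.

How it is judged:
On the way, in this order (a step that is already met when the one before it is completed fails the run):
1. the block is in the doorway with the flap pushed open (value of joint flap above 0.3 rad and x of block_center in the frame of returns_box above -0.02 m and z of block_center in the frame of returns_box above 0.08 m), for 0.05 s.
2. the block has dropped into the bin (x of block_center in the frame of returns_box between 0.03 and 0.185 m and y of block_center in the frame of returns_box between -0.095 and 0.095 m and z of block_center in the frame of returns_box below 0.06 m), for 0.2 s.
At the end, for the whole second after the job is handed in: The rectangular block lies still in the bin (its centre 30 to 185 mm inside the doorway, less than 60 mm above the table), the flap hangs shut within 0.06 rad, the round block is within 20 mm and every other loose thing within 30 mm of where it started (all of step 2 and value of joint flap below 0.06 rad and linear speed of block below 0.02 m/s and distance of round_block_center from where it was at the start of the episode below 0.02 m and distance of each of mug_a_rim, mug_b_rim, glue_mid, marker_mid, eraser_mid, brush_grip from where it was at the start of the episode below 0.03 m); the robot touches nothing.
It fails at once if the block is lifted more than 12 mm off the shelf (z of block_center in the frame of returns_box above 0.107 m).
It fails at once if the round block is moved more than 20 mm (distance of round_block_center from where it was at the start of the episode above 0.02 m).
It fails at once if a bystander is moved more than 30 mm (distance of any of mug_a_rim, mug_b_rim, glue_mid, marker_mid, eraser_mid, brush_grip from where it was at the start of the episode above 0.03 m).
It also fails if it takes over 58 s, if anything falls off the work surface, if the arm or the gripper's body presses on something with over 40 N, if the wrist force passes 120 N, or if a joint passes its speed limit or range.

## Working session

There is one attempt and no reset: what is moved stays moved. The work goes in short steps, Python scripts to look and compute and a shell command to move; the robot and the scene stay as the last step left them, time stands still between calls to the robot, and variables do not carry over. Pictures are saved under pics/ and viewed, about 8 in all and at most 12, crops included, and the job is handed in when it is done.

```bash
ls; mkdir -p pics; cat > h.py <<'E'
import numpy as np,cv2
from plant import manip,imaging
def grab(n,save=None):
    d=imaging.grab_frame(n)
    if save: cv2.imwrite('pics/'+save,d['frame'])
    return d
def ray(d,u,v,z):
    K=np.array(d['mtx']);T=np.array(d['world_to_cam']);R=T[:3,:3];c=-R.T@T[:3,3]
    r=R.T@np.linalg.inv(K)@np.array([u,v,1.]);return c+r*(z-c[2])/r[2]
def proj(d,p):
    T=np.array(d['world_to_cam']);q=np.array(d['mtx'])@(T[:3,:3]@np.array(p)+T[:3,3]);return q[:2]/q[2]
E
python3 - <<'E'
from h import *
import pickle
o={}
for n in('scene','top'):
    o[n]=grab(n,n+'0.png')
    print(n,-np.array(o[n]['world_to_cam'])[:3,:3].T@np.array(o[n]['world_to_cam'])[:3,3])
pickle.dump(o,open('f0.pkl','wb'))
a=np.vstack([o['top']['frame']])
cv2.imwrite('pics/top0b.png',cv2.resize(a,(800,600),interpolation=cv2.INTER_CUBIC))
print(manip.state())
E
```

```text
pics
scene [ 1.19298749 -0.601096    1.14826032]
top [0.31484533 0.00158147 1.2603805 ]
{'time': 0.1, 'joint_pos': array([ 1.01399547e+00,  5.33439224e-02,  1.61415184e+00, -1.35052624e-06,
        1.47600891e+00, -1.18997824e-01]), 'joint_vel': array([ 0.00047662, -0.00092572, -0.00312454, -0.00011443,  0.00071622,
        0.00220793]), 'joint_efforts': array([ 1.67786739e-04, -3.94903135e+01, -3.71363461e+01, -1.39965464e-04,
        3.94084389e-03, -2.18714229e-05]), 'tool_pos': array([0.26466762, 0.56557145, 0.23015595]), 'tool_rot': array([ 4.14282813e-04,  8.43785905e-01,  5.36679078e-01, -8.61582597e-04]), 'contact_force': array([ 0.10059013, -0.01096542,  0.45010187]), 'ft_torque': array([ 0.04323032, -0.02574468, -0.04237023]), 'gripper_width': 0.9995640192513079}
```

View pics/top0b.png

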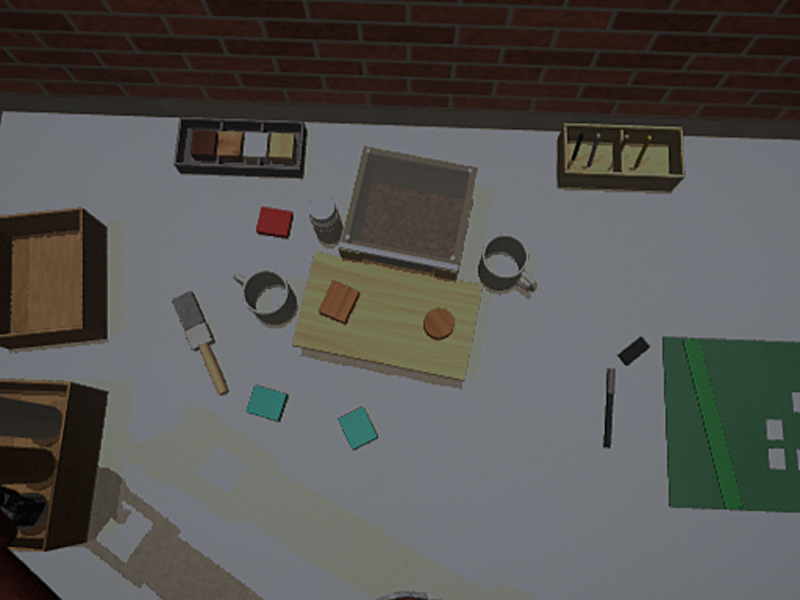

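View pics/scene0.png

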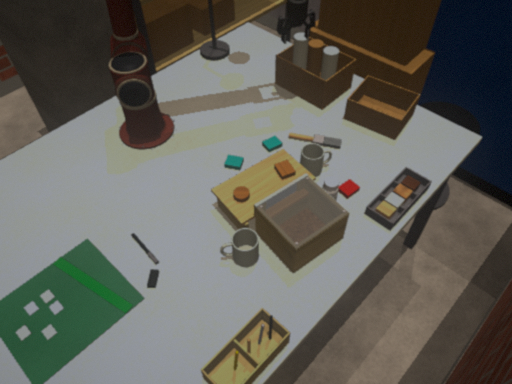

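The top view (800x600) shows the wooden rectangular block at (339,302) on the left of the shelf and the round one at (439,323). Possible mix-ups are the red block (275,222), the turquoise ones (267,403) and (358,428), and the round block. I choose (339,302) and will check it in a close crop.

```bash
python3 - <<'E'
import pickle,cv2
f=pickle.load(open('f0.pkl','rb'))['top']['frame']
c=f[85:250,180:325]; c=cv2.convertScaleAbs(c,alpha=2)
cv2.imwrite('pics/crop1.png',cv2.resize(c,None,fx=3.6,fy=3.6,interpolation=cv2.INTER_CUBIC))
E
```

```text
(no output)
```

View pics/crop1.png

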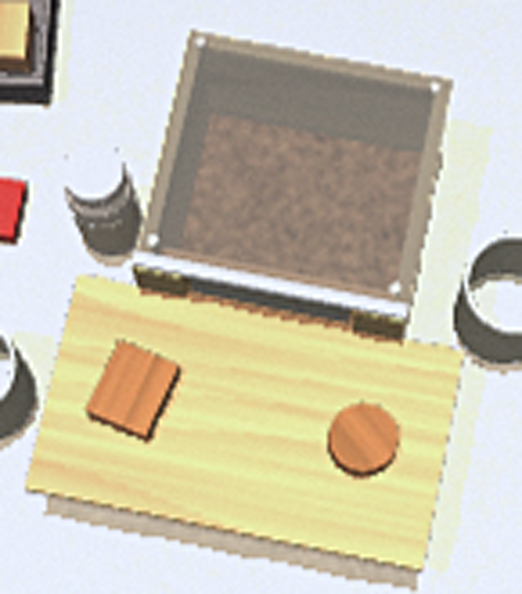

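Crop: the wooden rectangle's corners are about (119,341), (181,367), (150,438), (88,404). The round block's centre is at (364,438). The shelf corners are (27,489), (420,569), (462,347), (77,276). The choice is confirmed.

```bash
cat >> h.py <<'E'
def P(d,x,y,z): return ray(d,180+x/3.6-0.4,85+y/3.6-0.4,z)
E
python3 - <<'E'
from h import *
import pickle
from scipy.optimize import least_squares
d=pickle.load(open('f0.pkl','rb'))['top']
S=np.array([P(d,*p,.085)[:2] for p in [(27,489),(420,569),(462,347),(77,276)]])
M=np.array([[-.17,.15],[-.17,-.15],[0,-.15],[0,.15]])
def fit(S,M,g):
    def f(q):
        c,s=np.cos(q[2]),np.sin(q[2]);return (M@np.array([[c,s],[-s,c]])+q[:2]-S).ravel()
    return least_squares(f,g)
r=fit(S,M,[.5,0,0]);q=r.x;print('box',q,np.degrees(q[2]),r.fun*1000)
c,s=np.cos(q[2]),np.sin(q[2]);R=np.array([[c,-s],[s,c]])
B=np.array([P(d,*p,.105)[:2] for p in [(119,341),(181,367),(150,436),(88,403)]])
print('sides',[np.linalg.norm(B[i]-B[i-1]) for i in range(4)])
L=(B-q[:2])@R; print('block corners box frame',L,'c',L.mean(0))
for g in(0,-1.5,):
    rr=fit(L,np.array([[.03,.025],[.03,-.025],[-.03,-.025],[-.03,.025]]),[*L.mean(0),g]);print(rr.x,np.degrees(rr.x[2]),rr.fun*1000)
print('round',(P(d,364,436,.105)[:2]-q[:2])@R)
for z,p in((.14,(195,31)),(.14,(452,80)),(.14,(136,262)),(.14,(410,312))): print((P(d,*p,z)[:2]-q[:2])@R)
for n,z,p in(('mugA',.095,(267,293)),('mugB',.095,(505,257)),('glue',.13,(322,210))):
    w=ray(d,p[0]/1.5625,p[1]/1.5625,z)[:2];print(n,w,(w-q[:2])@R)
E
```

```text
box [ 0.65852979  0.04324673 -0.15603105] -8.939920468475947 [-0.71125373  2.27287199  0.37014394 -2.26008607 -0.88676794 -0.87679864
  1.22787773  0.86401272]
sides [np.float64(0.05198970312881248), np.float64(0.050546531640373475), np.float64(0.05654945823940529), np.float64(0.05246822937031364)]
block corners box frame [[-0.04992148  0.10271987]
 [-0.06045803  0.05328372]
 [-0.115883    0.06450486]
 [-0.10051843  0.11467302]] c [-0.08169523  0.08379537]
[-0.08169523  0.08379537 -0.23250317] -13.321450611724403 [ 3.17937499 -1.5096071   2.19522564 -0.72809131 -0.76536488  1.87561565
 -4.60923575  0.36208276]
[-0.08169523  0.08379537 -0.23250375] -13.321483453981415 [ 3.17938497 -1.50962714  2.19520773 -0.72810475 -0.76537486  1.87563569
 -4.60921784  0.36209619]
round [-0.08538945 -0.08929458]
[0.18949112 0.09398964]
[ 0.18781499 -0.10341041]
[0.00215951 0.09776043]
[ 0.00364187 -0.10503785]
mugA [0.6006368  0.26447516] [-0.09156831  0.20954442]
mugB [ 0.68148634 -0.14382778] [ 0.05174881 -0.18123448]
glue [0.74240408 0.17514614] [0.06235837 0.14333103]
```

```bash
python3 -m pendant '[[[0,0,0,0,0,0.12,0.2],[0,0,0,0,0,0.12,0.2],[0,0,-0.0342,0.111,-0.126,0,0.2],[0,0,-0.0342,0.111,-0.126,0,0.2],[0,0,-0.0342,0.111,-0.126,0,0.2],[0,0,-0.0342,0.111,-0.126,0,0.2],[0,0,-0.0342,0.111,-0.126,0,0.2],[0,0,-0.0342,0.111,-0.126,0,0.2],[0,0,-0.0342,0.111,-0.126,0,0.2],[0,0,-0.0342,0.111,-0.126,0,0.2],[0,0,-0.0342,0.111,-0.126,0,0.2],[0,0,-0.0342,0.111,-0.126,0,0.2],[0,0,-0.0342,0.111,-0.126,0,0.2],[0,0,-0.0342,0.111,-0.126,0,0.2],[0,0,0,0,0,0,0.2],[0,0,0,0,0,0,0.2]]]'
cat >> h.py <<'E'
from scipy.spatial.transform import Rotation as Ro
Q=np.array([.6585,.0432]);A=-.156;RB=np.array([[np.cos(A),-np.sin(A)],[np.sin(A),np.cos(A)]])
def st():
    s=manip.state();w,x,y,z=s['tool_rot'];r=Ro.from_quat([x,y,z,w]).as_matrix()
    p=np.array(s['tool_pos']);print('t',round(s['time'],2),'p',p.round(4),'box',((p[:2]-Q)@RB*1000).round(1),'jawyaw-box',round(np.degrees(np.arctan2(r[1,0],r[0,0])-A),1),'zax',r[:,2].round(3),'F',np.round(s['contact_force'],1),'w',round(s['gripper_width'],2),'j',np.round(s['joint_pos'],2))
def units(box,z,p):
    w=Q+RB@(np.array(box)/1000);d=np.array([*w,z])-p;return (d/.25).round(3)
E
python3 - <<'E'
from h import *
import pickle
st();d=grab('wrist');t=grab('top');pickle.dump((d,t),open('f1.pkl','wb'))
c=cv2.convertScaleAbs(d['frame'],alpha=1.8);cv2.imwrite('pics/w1.png',cv2.resize(c,(800,600)))
E
```

```text
time: 2.1
tool_pos: [0.5976, 0.1882, 0.2907]
tool_rot: [-0.0, 0.997, -0.078, -0.001]
contact_force: [-1.0, -0.2, -0.1]
gripper_width: 0.2
t 2.1 p [0.5976 0.1882 0.2907] box [-82.7 133.8] jawyaw-box 0.0 zax [-0.001  0.    -1.   ] F [-1.  -0.2 -0.1] w 0.2 j [0.19 0.03 1.54 0.   1.57 0.34]
```

View pics/w1.png

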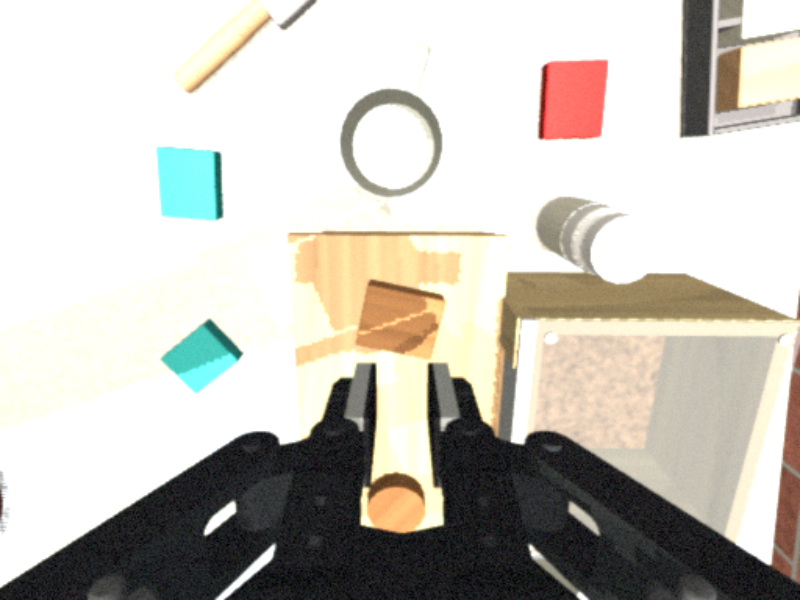

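The wrist view shows the block's top corners at about (371,288), (443,298), (434,358), (357,346). The shelf's left edge is at row 235, and the round block is at (396,503).

```bash
python3 - <<'E'
from h import *
import pickle
d,t=pickle.load(open('f1.pkl','rb'))
b=lambda u,v,z:(ray(d,u/1.5625,v/1.5625,z)[:2]-Q)@RB*1000
for p in((371,288),(443,298),(434,358),(357,346)):print('blk',b(*p,.105).round(1))
print('mid',np.mean([b(*p,.105) for p in((371,288),(443,298),(434,358),(357,346))],0))
for p in((289,234),(504,234)):print('shelf',b(*p,.085).round(1))
print('round',b(396,503,.105).round(1),'mugA',b(391,142,.095).round(1))
for p in((520,319),(797,321)):print('cover',b(*p,.14).round(1))
p=manip.state()['tool_pos'];print(units((-80,133),.092,p))
E
```

```text
blk [-105.8  115.7]
blk [-52.2 107.9]
blk [-57.9  59. ]
blk [-117.6   69.2]
mid [-83.38633302  87.95437761]
shelf [-168.7  152.7]
shelf [ -5.3 152.6]
round [-88.1 -78.1] mugA [-90.4 218.6]
cover [ -3.  103.8]
cover [184.9 102.3]
[ 0.011 -0.007 -0.797]
```

```bash
python3 -m pendant '[[[0,0,0,0,0,-0.12,0.2],[0,0,0,0,0,-0.12,0.2],[0,0,0,0,0,-0.12,0.2],[0,0,0,0,0,-0.12,0.2],[0,0,0,0,0,-0.12,0.2],[0,0,0,0,0,-0.12,0.2],[0,0,0,0,0,-0.04,0.2],[0,0,0,0,0,-0.02,0.2],[0,0,0,0,0,-0.01,0.2],[0,0,0,0,0,0,0.2]]]'
python3 - <<'E'
from h import *
st()
p=manip.state()['tool_pos'];print(units((-83,39),.092,p))
E
```

```text
time: 3.45
tool_pos: [0.5986, 0.1882, 0.095]
tool_rot: [-0.0, 0.997, -0.078, 0.001]
contact_force: [0.8, 0.2, 0.1]
gripper_width: 0.199
t 3.45 p [0.5986 0.1882 0.095 ] box [-81.7 134. ] jawyaw-box -0.0 zax [ 0.002  0.    -1.   ] F [0.8 0.2 0.1] w 0.2 j [ 0.19  0.17  1.72 -0.    1.25  0.34]
[-0.064 -0.374 -0.012]
```

```bash
python3 -m pendant '[[[0,0,0,0,0,-0.01,0.2],[0,0,0,-0.0043,-0.0272,0,0.2],[0,0,0,-0.0043,-0.0272,0,0.2],[0,0,0,-0.0043,-0.0272,0,0.2],[0,0,0,-0.0043,-0.0272,0,0.2],[0,0,0,-0.0043,-0.0272,0,0.2],[0,0,0,-0.0043,-0.0272,0,0.2],[0,0,0,-0.0043,-0.0272,0,0.2],[0,0,0,-0.0043,-0.0272,0,0.2],[0,0,0,-0.0043,-0.0272,0,0.2],[0,0,0,-0.0043,-0.0272,0,0.2],[0,0,0,-0.0043,-0.0272,0,0.2],[0,0,0,-0.0043,-0.0272,0,0.2],[0,0,0,-0.0043,-0.0272,0,0.2],[0,0,0,0,0,0,0.2]]]'
python3 - <<'E'
from h import *
import pickle
st();d=grab('wrist');t=grab('top');pickle.dump((d,t),open('f2.pkl','wb'))
a=cv2.resize(cv2.convertScaleAbs(d['frame'],alpha=1.6)[100:,:],None,fx=1,fy=1)
b=cv2.resize(cv2.convertScaleAbs(t['frame'],alpha=2)[130:250,180:325],None,fx=3.6,fy=3.6,interpolation=cv2.INTER_CUBIC)
cv2.imwrite('pics/w2.png',b)
E
```

```text
time: 5.32
tool_pos: [0.5838, 0.099, 0.0912]
tool_rot: [0.0, 0.997, -0.078, -0.0]
contact_force: [0.2, 0.9, -0.7]
gripper_width: 0.199
t 5.33 p [0.5838 0.099  0.0912] box [-82.4  43.6] jawyaw-box -0.1 zax [-0. -0. -1.] F [ 0.2  0.9 -0.7] w 0.2 j [ 0.04  0.1   1.8  -0.    1.23  0.2 ]
```

View pics/w2.png

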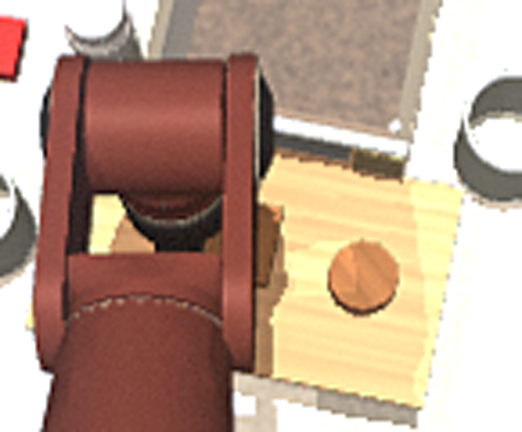

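Block right side seen at about (282,206)-(266,286) and square with the box. The round block is unmoved at (364,275). I push 7 mm more, back off, lift, and look.

```bash
python3 -m pendant '[[[0,0,0,-0.0043,-0.0272,0,0.2],[0,0,0,0,0,0,0.2],[0,0,0,0.0062,0.04,0,0.2],[0,0,0,0,0,0.1,0.2],[0,0,0,0,0,0.2,0.2],[0,0,0,0,0,0.2,0.2],[0,0,0,-0.1,0.1,0.0,0.2],[0,0,0,-0.2,0.1,0.0,0.2],[0,0,0,-0.2,0.1,0.0,0.2],[0,0,0,-0.1,0,0,0.2],[0,0,0,0,0,0,0.2]]]'
python3 - <<'E'
from h import *
import pickle
st();t=grab('top');pickle.dump(t,open('f3.pkl','wb'))
b=cv2.resize(cv2.convertScaleAbs(t['frame'],alpha=2)[130:250,180:325],None,fx=3.6,fy=3.6,interpolation=cv2.INTER_CUBIC)
cv2.imwrite('pics/w3.png',b)
E
```

```text
time: 6.8
tool_pos: [0.4335, 0.1788, 0.2165]
tool_rot: [-0.0, 0.997, -0.077, 0.001]
contact_force: [1.0, -0.2, 0.4]
gripper_width: 0.198
t 6.8 p [0.4335 0.1788 0.2165] box [-243.3   98.9] jawyaw-box 0.1 zax [ 0.001  0.    -1.   ] F [ 1.  -0.2  0.4] w 0.2 j [ 0.23 -0.33  1.98  0.    1.49  0.39]
```

View pics/w3.png

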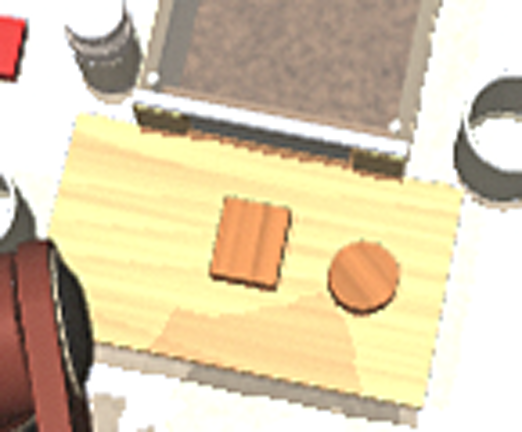

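Block's top corners are now (226,196), (291,206), (277,287), (211,276). It lies square in front of the doorway, with the round block still at (364,275).

```bash
python3 - <<'E'
from h import *
import pickle
d=pickle.load(open('f3.pkl','rb'))
C=np.array([(P(d,u,v+162,.105)[:2]-Q)@RB*1000 for u,v in((226,196),(291,206),(277,286),(211,275))]);print(C.round(1),C.mean(0))
print('doorway posts',[((P(d,u,v+162,.135)[:2]-Q)@RB*1000).round(1) for u,v in((188,116),(355,150))])
p=manip.state()['tool_pos'];print(units((-135,C.mean(0)[1]),.2165,p))
E
python3 -m pendant '[[[0,0,0.05,0,0,0,0.2],[0,0,0.05,0,0,0,0.2],[0,0,0.05,0,0,0,0.2],[0,0,0.05,0,0,0,0.2],[0,0,0.05,0,0,0,0.2],[0,0,0.05,0,0,0,0.2],[0,0,0.05,0,0,0,0.2],[0,0,0.05,0,0,0,0.2],[0,0,0.05,0,0,0,0.2],[0,0,0.05,0,0,0,0.2],[-0.0072,-0.0457,0,0,0,0,0.2],[-0.0072,-0.0457,0,0,0,0,0.2],[-0.0072,-0.0457,0,0,0,0,0.2],[0,0,0,0,0,0,0.2]]]'
python3 -c "
from h import *
st()"
```

```text
[[ -47.2   22.1]
 [ -45.4  -26.7]
 [-106.6  -28.5]
 [-107.9   20.6]] [-76.75684914  -3.1422018 ]
doorway posts [array([-0.9, 58.7]), array([ -2.6, -65.8])]
[ 0.361 -0.469 -0.001]
time: 8.6
tool_pos: [0.4336, 0.1781, 0.2152]
tool_rot: [0.164, 0.742, 0.635, 0.14]
contact_force: [-1.4, 0.1, -0.3]
gripper_width: 0.199
t 8.6 p [0.4336 0.1781 0.2152] box [-243.2   98.3] jawyaw-box 90.1 zax [ 0.415 -0.065 -0.907] F [-1.4  0.1 -0.3] w 0.2 j [ 0.35 -0.6   2.21 -0.23  1.15 -1.01]
```

```bash
python3 -m pendant '[[[0,0,0,0.06,-0.078,0,0.2],[0,0,0,0.06,-0.078,0,0.2],[0,0,0,0.06,-0.078,0,0.2],[0,0,0,0.06,-0.078,0,0.2],[0,0,0,0.06,-0.078,0,0.2],[0,0,0,0.06,-0.078,0,0.2],[0,0,0,0,0,0,0.2],[0,0,0,0,0,-0.1,0.2],[0,0,0,0,0,-0.1,0.2],[0,0,0,0,0,-0.1,0.2],[0,0,0,0,0,-0.1,0.2],[0,0,0,0,0,-0.06,0.2],[0,0,0,0,0,-0.02,0.2],[0,0,0,0,0,-0.01,0.2],[0,0,0,0,0,0,0.2]]]'
python3 -c "
from h import *
st();p=manip.state()['tool_pos'];print(units((0,-3.5),.0925,p))"
```

```text
time: 10.48
tool_pos: [0.5251, 0.0609, 0.0947]
tool_rot: [0.165, 0.742, 0.634, 0.141]
contact_force: [0.7, -0.1, 0.1]
gripper_width: 0.2
t 10.47 p [0.5251 0.0609 0.0947] box [-134.6   -3.2] jawyaw-box 90.0 zax [ 0.418 -0.066 -0.906] F [ 0.7 -0.1  0.1] w 0.2 j [ 0.01 -0.32  2.23 -0.1   0.8  -1.35]
[ 0.532 -0.085 -0.009]
```

```bash
python3 -m pendant '[[[0,0,0,0,0,-0.008,0.2],[0,0,0,0.0296,-0.0047,0,0.2],[0,0,0,0.0296,-0.0047,0,0.2],[0,0,0,0.0296,-0.0047,0,0.2],[0,0,0,0.0296,-0.0047,0,0.2],[0,0,0,0.0296,-0.0047,0,0.2],[0,0,0,0.0296,-0.0047,0,0.2],[0,0,0,0.0296,-0.0047,0,0.2],[0,0,0,0.0296,-0.0047,0,0.2],[0,0,0,0.0296,-0.0047,0,0.2],[0,0,0,0.0296,-0.0047,0,0.2],[0,0,0,0.0296,-0.0047,0,0.2],[0,0,0,0.0296,-0.0047,0,0.2],[0,0,0,0.0296,-0.0047,0,0.2],[0,0,0,0,0,0,0.2]]]'
python3 - <<'E'
from h import *
st();t=grab('top');s=grab('scene')
b=cv2.resize(cv2.convertScaleAbs(t['frame'],alpha=2)[85:215,200:310],None,fx=3.6,fy=3.6,interpolation=cv2.INTER_CUBIC)
c=cv2.resize(cv2.convertScaleAbs(s['frame'],alpha=1.8)[130:260,205:315],None,fx=3.6,fy=3.6,interpolation=cv2.INTER_CUBIC)
cv2.imwrite('pics/w4.png',np.hstack([b,c]))
E
```

```text
time: 12.35
tool_pos: [0.6213, 0.0454, 0.092]
tool_rot: [0.165, 0.742, 0.634, 0.141]
contact_force: [1.0, -0.6, -0.0]
gripper_width: 0.201
t 12.35 p [0.6213 0.0454 0.092 ] box [-37.1  -3.6] jawyaw-box 90.0 zax [ 0.418 -0.066 -0.906] F [ 1.  -0.6 -0. ] w 0.2 j [-0.02 -0.06  2.02 -0.08  0.75 -1.39]
```

View pics/w4.png

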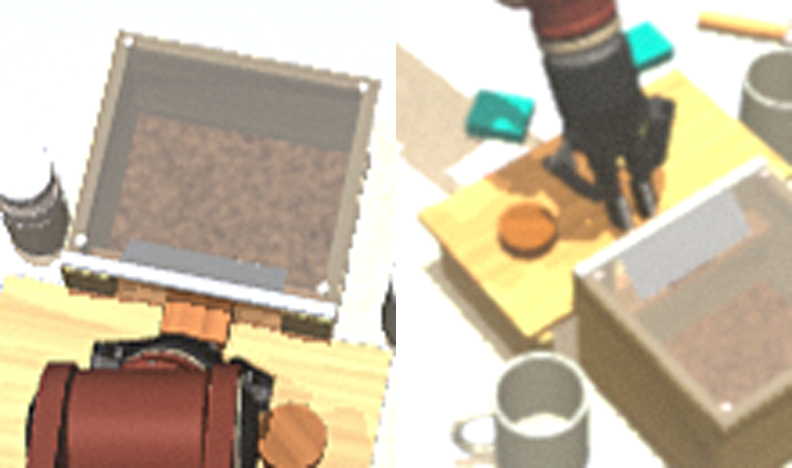

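The block is entering centred at (195,322) in the left half. The flap is swinging in (grey plate at (205,265)), and the round block is still in place.

```bash
python3 -m pendant '[[[0,0,0,0.0296,-0.0047,0,0.2],[0,0,0,0.0296,-0.0047,0,0.2],[0,0,0,0.0296,-0.0047,0,0.2],[0,0,0,0.0296,-0.0047,0,0.2],[0,0,0,0.0237,-0.0037,0,0.2],[0,0,0,0,0,0,0.2],[0,0,0,0,0,0,0.2],[0,0,0,0,0,0,0.2]]]'
python3 - <<'E'
from h import *
st();t=grab('top');s=grab('scene')
b=cv2.resize(cv2.convertScaleAbs(t['frame'],alpha=2)[85:215,200:310],None,fx=3.6,fy=3.6,interpolation=cv2.INTER_CUBIC)
c=cv2.resize(cv2.convertScaleAbs(s['frame'],alpha=1.8)[150:280,235:345],None,fx=3.6,fy=3.6,interpolation=cv2.INTER_CUBIC)
cv2.imwrite('pics/w5.png',np.hstack([b,c]))
E
```

```text
time: 13.45
tool_pos: [0.6559, 0.04, 0.0917]
tool_rot: [0.164, 0.742, 0.634, 0.14]
contact_force: [0.5, -0.1, 0.5]
gripper_width: 0.2
t 13.45 p [0.6559 0.04   0.0917] box [-2.  -3.6] jawyaw-box 90.0 zax [ 0.417 -0.066 -0.907] F [ 0.5 -0.1  0.5] w 0.2 j [-0.03  0.02  1.94 -0.08  0.75 -1.4 ]
```

View pics/w5.png

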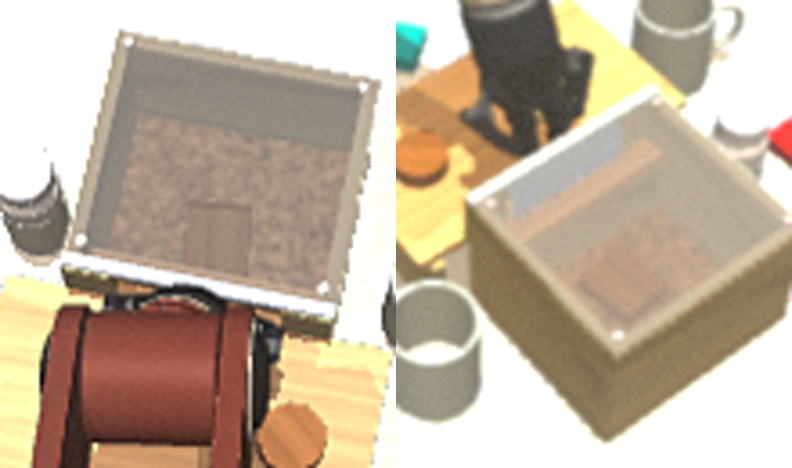

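The block lies flat on the bin floor, at (218,240) on the left and (622,278) on the right. Next I withdraw along the same line and then go up.

```bash
python3 -m pendant '[[[0,0,0,-0.04,0.0063,0,0.2],[0,0,0,-0.05,0.0079,0,0.2],[0,0,0,-0.06,0.0095,0,0.2],[0,0,0,-0.06,0.0095,0,0.2],[0,0,0,-0.06,0.0095,0,0.2],[0,0,0,-0.06,0.0095,0,0.2],[0,0,0,-0.05,0.008,0.05,0.2],[0,0,0,-0.05,0.008,0.12,0.2],[0,0,0,-0.1,0.016,0.12,0.2],[0,0,0,-0.15,0.02,0.12,0.2],[0,0,0,-0.15,0.02,0.12,0.2],[0,0,0,-0.05,0,0,0.2],[0,0,0,0,0,0,0.2],[0,0,0,0,0,0,0.2],[0,0,0,0,0,0,0.2],[0,0,0,0,0,0,0.2],[0,0,0,0,0,0,0.2],[0,0,0,0,0,0,0.2],[0,0,0,0,0,0,0.2],[0,0,0,0,0,0,0.2]]]'
python3 - <<'E'
from h import *
import pickle
st();t=grab('top');s=grab('scene')
o=pickle.load(open('f0.pkl','rb'))
b=cv2.resize(cv2.convertScaleAbs(t['frame'],alpha=2)[85:215,200:310],None,fx=3.6,fy=3.6,interpolation=cv2.INTER_CUBIC)
c=cv2.resize(cv2.convertScaleAbs(s['frame'],alpha=1.8)[150:280,235:345],None,fx=3.6,fy=3.6,interpolation=cv2.INTER_CUBIC)
cv2.imwrite('pics/w6.png',np.hstack([b,c]))
for n,f in(('top',t),('scene',s)):
    df=(cv2.absdiff(f['frame'],o[n]['frame']).max(2)>40).astype(np.uint8)
    k,l,S,ce=cv2.connectedComponentsWithStats(df)
    print(n,[(S[i].tolist()) for i in range(1,k) if S[i][4]>15])
E
```

```text
time: 16.05
tool_pos: [0.4362, 0.071, 0.2243]
tool_rot: [0.164, 0.742, 0.634, 0.141]
contact_force: [0.3, -0.0, 0.8]
gripper_width: 0.198
t 16.05 p [0.4362 0.071  0.2243] box [-223.9   -7.1] jawyaw-box 90.0 zax [ 0.417 -0.066 -0.906] F [ 0.3 -0.   0.8] w 0.2 j [ 0.05 -0.75  2.28 -0.09  1.18 -1.35]
top [[204, 180, 26, 28, 425], [174, 241, 91, 143, 8551], [56, 299, 112, 85, 3502], [252, 300, 8, 46, 107], [31, 307, 4, 25, 28], [0, 310, 12, 7, 51], [0, 339, 12, 5, 46], [0, 350, 40, 34, 762]]
scene [[129, 0, 12, 10, 66], [291, 1, 25, 29, 304], [168, 13, 12, 6, 41], [204, 16, 11, 6, 20], [278, 20, 9, 24, 94], [200, 23, 16, 13, 89], [215, 29, 15, 16, 149], [304, 32, 5, 7, 27], [151, 38, 145, 94, 3900], [105, 74, 14, 12, 41], [123, 79, 22, 4, 30], [110, 95, 11, 11, 69], [170, 114, 38, 33, 394], [182, 139, 59, 39, 857], [274, 160, 22, 20, 277]]
```

View pics/w6.png

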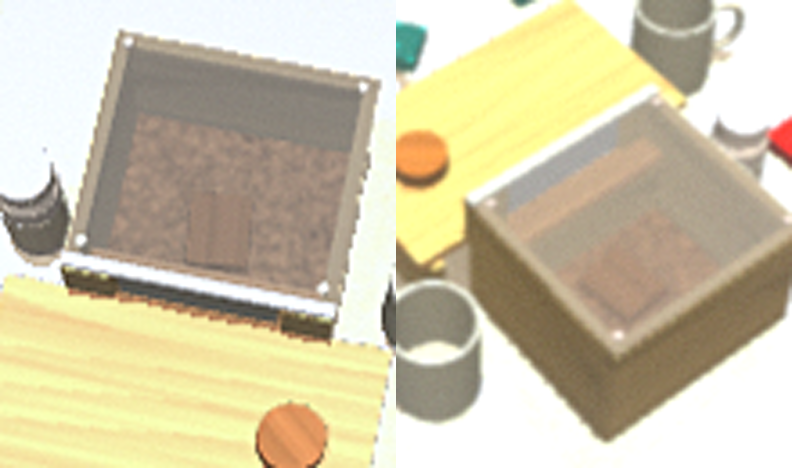

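The block lies on the bin floor at (219,230) and the flap hangs shut. The image differences show only the block, the arm and its shadow, so I hand the job in.

```bash
python3 -c "
from plant import manip
print(manip.job_done())"
```

```text
the job is handed in; nothing more can be done
None
```

The rectangular block is in the bin, and I handed the job in at about 16 s of the 58 s allowed. With the fingertips only, I pushed it sideways until it lay square in front of the doorway. I then leaned the fingers about 25° forward, pushed it in under the flap until it tipped off the sill, and drew straight back out.

- **Block:** the last pictures show it lying flat on the bin floor.
- **Flap:** it looks shut in both views. I could not measure its angle directly.
- **Round block and bystanders:** comparing the pictures with the first ones showed no change at the round block, the mugs, jar, marker, eraser or brush. The only differences were the block itself, the arm and its shadow.
- **Robot:** it stood well clear of everything at the end, with a force reading under 1 N, which is about the sensor noise.
- **Measurement disagreement:** the top and wrist cameras differed by up to about 11 mm in the starting positions: about 4 mm for the rectangular block and 11 mm for the round block. The doorway's middle came out about 3.5 mm off my fitted box frame, so I aimed the push there.

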